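Show a pressure gauge to the inspection camera

ROBOT

A 7-joint arm with a two-finger parallel gripper is mounted at the origin on the work surface. World frame = base frame: x ahead of the robot, y to its left, z up, the work surface at z = 0. Lengths are in m, angles in rad, forces in N, time in s.
With the tool pointing down it reaches from about 0.425 to 0.875 m from the base axis. Payload 4.7 kg.
Tool frame: the origin (TCP) lies at the very end of the fingers, on their centre line; the grasp point (between the pads) lies 19 mm behind it; z points along the fingers, y is the line along which they close (so a half turn about z gives the same grasp; the last joint's range is limited). The gripper opens to 87 mm and grips with 3 to 60 N. Pads are 19 mm wide; open, the fingers measure 117 mm over their backs; the gripper's body (75 mm by 190 mm) begins 51 mm behind the grasp point.
Start: joints at [-1.291, 0.321, -0.07, 1.45, 0.023, 1.371, -0.057], TCP at [0.171, 0.627, 0.223] pointing down, gripper open.
Joint ranges: [-2.86, 2.86], [-0.3, 2.09], [-1.38, 1.24], [0.06, 2.45], [-1.56, 4.7], [0.09, 2.05], [-2.69, 2.69]. Speed limits (rad/s): [2.57, 2.57, 3.14, 3.14, 3.14, 3.14, 3.14].

INTERFACE

Orientations are given as a rotation vector (axis times angle).
In Python, from bench import ctrl, get_image, job gives the robot as it stands.
- The arm moves only by the shell command python3 -m crank 'ROWS' [FORCE]. ROWS is JSON, a list that holds one entry, the list of rows, each a list of 5 numbers: the shift along the tool's x, y, z in mm, then the turn about the tool's z in rad, then the closure, from -1 (fully open) to 1 (shut), so that 0 is half open. A call has 1 to 10 rows; each row shifts and turns the commanded pose from where the row before left it, along the tool's axes as they then stand; what a row does not reach is not made up. A row lasts 1/12 s, in which the tool goes at most 41.7 mm and 7.16 degrees, less where a joint would pass 70% of its speed; a pose out of reach is approached as far as the arm can. A call with a gripper value outside its range is refused whole. The fingers move at their own pace and stop on an object; FORCE is the grip in N (left out, the last holds). Time passes only in rows, so rows that do not move let the fingers close. It gives the time, the measured TCP pose, the force, the opening and the grip force at its end, in the units of the state.
- ctrl.get_state(): the state, without advancing time (a new reading comes with each control period).
- get_image(name): name is "scene" or "top" or "wrist"; returns a dict with "pixels" (384x512x3 uint8, red, green, blue), "fx", "fy", "cx", "cy" (pixels), "T" (4x4, takes a point from camera to world coordinates); the wrist camera has in their place "T_tool_cam" (4x4, takes a point from camera to tool coordinates, whose origin is the TCP and whose axes are the flange's). Camera axes: x right, y down, z forward; pixel columns grow to the right and rows downward; lengths in m; the calibration is good to about 2 mm. A picture is of the moment at which its call begins: read the wrist's pose just before it. There is no depth.
- job.close_job(): hands the job in; it is judged then, once.
The state is a dict: "time": time; "joint_positions": joint angles; "qd": joint speeds; "joint_torque": joint torques, N m; "position": TCP position; "tool_rot": TCP orientation; "ft_force": force on the tool from outside, world axes, zero at the start; "torque": the same for the moment, N m; "grip_width": opening from 0.0 (shut) to 1.0 (fully open); "grip_force": force on a finger pad.
Only numpy, scipy, OpenCV 4.12 (cv2) and the standard library are available. Lean on these libraries where they do the work, as an engineer would, in place of code of your own. Each camera call takes 0.05 s, during which the arm holds its last target. There are 200 camera calls.

TASK

Lift the largest pressure gauge (50 mm case) out of the aluminium rack and hold it up to the inspection camera on the stand: dial facing the lens squarely, the centre of the dial on the lens's axis and 140 mm in front of the lens, right way up as the camera sees it (stem down, not turned sideways). Finish holding it still there in the gripper, touching neither rack nor camera stand; do not bump the camera, and leave the other parts in the rack and on the bench where they are.

Things in the scene. Friction and masses are not known exactly. Their poses are not given: they have to be found in the camera images.
- gauge: The gauge to show: round steel case, 50 mm diameter, 30 mm deep, axis level, on a brass stem; loose in any of the rack's holes. Origin on the stem's axis under the brass hexagon, which rests on the rack. z: up the stem; x: from dial to case back (the dial faces -x, at the start away from the robot within 50 degrees); y: across. A 12 mm plug reaches 20 mm below the origin. 0.11 to 0.23 kg
- gauge_dial (a point): Centre of the gauge's dial: 15 mm to -x and 45 mm above gauge's origin, same axes. The case's centre is 45 mm above that origin, its top 70 mm; below it a 14 mm thick neck 6 mm high and a hexagon 24 mm wide, 14 mm high. Gripping from above across the 50 mm case (along y) leaves the dial in view; lift straight up over 24 mm to free the plug
- rack: Fixed aluminium block 80 x 270 x 40 mm with three holes, 15 mm wide and 28 mm deep, in its top, in a row along its y at -90, 0 and +90 mm. Origin at the centre of its underside on the bench, z up
- stand: Fixed camera stand on the robot's left: dark base plate 160 x 140 x 16 mm and an upright steel post, 22 mm in diameter and 0.44 m high, that carries the camera. Origin on the bench below the camera, 60 mm in front of the post; the camera looks towards the stand's -x. Must not be bumped
- lens (a point): Centre of the camera's lens front (black tube, 34 mm diameter, in a white ring light of 60 mm; grey camera body behind). The camera looks along this frame's -x, 20 degrees below level; y is level; z leans 20 degrees from vertical, up and away from the camera. The head's height differs between starts (lens 190 to 310 mm above the bench) and then stays put
- focus (a point): Where to hold the dial's centre: the point in the air 140 mm in front of the lens on its axis. Same axes as lens. For a dial square and upright to the camera, the gauge's x is the reverse of this x, its y the reverse of this y, its z along this z: it leans back 20 degrees, away from the camera
- small_gauge: Bystander: a like gauge with a 36 mm case, in another hole of the rack; its top is 53 mm above the rack. Origin as for the gauge
- plug: Bystander: a brass plug with a black T-grip 36 mm long, in another hole of the rack; its top is 44 mm above the rack. Origin as for the gauge
- wrench: Bystander: steel wrench lying on the bench near the robot. Origin at the middle of its underside
- bottle: Bystander: glass jar 52 mm in diameter, 95 mm high, on a brown pad at the far side. Origin at the centre of its underside
- coupling: Bystander: brass ring coupling 34 mm in diameter, 22 mm high, on the bench. Origin at the centre of its underside
- vial: Bystander: small amber jar 32 mm in diameter, 60 mm high, on the bench. Origin at the centre of its underside
There are look-alikes about, which are no part of the job. What is shaped like the gauge but green or red is not meant.

How it is judged:
On the way:
1. the gauge is lifted clear of its hole, in the fingers (z of gauge in the frame of rack above 0.064 m and contact force between gauge and the fingers above 1 N), for 0.2 s.
At the end, for the whole second after the job is handed in: Gauge held still in the gripper alone (under 30 mm/s, 0.2 rad/s): dial centre within 22 mm of the focus point, dial square to the lens and not rolled, each within 0.2 rad, stem down; every other loose thing within 30 mm of its start (distance between gauge_dial and focus below 0.022 m and angle between the x axis of gauge and the x axis of focus, either way round below 0.2 rad and angle between the y axis of gauge and the y axis of focus, either way round below 0.2 rad and angle between gauge's own x axis and vertical above 1.6 rad and angle between gauge's own z axis and vertical below 0.8 rad and height (world z) of gauge above 0.05 m and contact force between gauge and the fingers above 1 N and contact force between gauge and rack below 0.1 N and contact force between gauge and stand below 0.1 N and linear speed of gauge below 0.03 m/s and angular speed of gauge below 0.2 rad/s and distance of each of small_gauge, plug, wrench, bottle, coupling, vial from where it was at the start of the episode below 0.03 m); the arm keeps its last pose, push and grip.
It fails at once if the arm, gripper or gauge bumps the camera or its stand (over 3 N) (contact force between any of the arm, the fingers, gauge and stand above 3 N).
It fails at once if another part is moved by more than 30 mm (distance of any of small_gauge, plug, wrench, bottle, coupling, vial from where it was at the start of the episode above 0.03 m).
It also fails if it takes over 32 s, if anything falls off the work surface, if the arm or the gripper's body presses on something with over 40 N, if the wrist force passes 120 N, or if a joint passes its speed limit or range.

## Working session

There is one attempt and no reset: what is moved stays moved. The work goes in short steps, Python scripts to look and compute and a shell command to move; the robot and the scene stay as the last step left them, time stands still between calls to the robot, and variables do not carry over. Pictures are saved under pics/ and viewed, at most 10 in all, crops included, and the job is handed in when it is done.

```bash
ls; mkdir -p pics; python3 - <<'E'
from bench import ctrl, get_image
import cv2, numpy as np
s=ctrl.get_state(); print(s)
for n in ("scene","top"):
    im=get_image(n); cv2.imwrite(f"pics/{n}0.png",im["pixels"][:,:,::-1])
    print(n,im["fx"],im["fy"],im["cx"],im["cy"]); print(np.round(im["T"],4).tolist())
    np.savez(f"{n}0.npz",**im)
im=get_image("wrist");print(np.round(im["T_tool_cam"],4).tolist(),im["fx"],im["cx"],im["cy"])
E
```

```text
pics
{'time': 0.0, 'joint_positions': array([-1.29089682,  0.321819  , -0.07007766,  1.45166855,  0.02256126,
        1.37079713, -0.05692054]), 'qd': array([ 0.00105839,  0.00068153, -0.00156146,  0.00069238,  0.00033524,
       -0.00082333, -0.00113803]), 'joint_torque': array([-5.01539198e-04, -4.91292965e+01, -4.03942857e-01, -3.12515938e+01,
       -6.38347096e-02,  4.40697314e-02,  1.77578886e-04]), 'position': array([0.17063648, 0.62663012, 0.22146728]), 'tool_rot': array([-4.16270600e-01, -3.11369852e+00,  2.97834980e-03]), 'ft_force': array([ 0.15769077, -0.3448021 , -0.11652908]), 'torque': array([ 0.01986137, -0.01608821,  0.02287066]), 'grip_force': 0.0, 'grip_width': 0.9975246962824822}
scene 492.2516711273832 492.2516711273832 250.86186382328145 198.80302538144892
[[0.321, 0.6104, -0.7241, 1.5104], [0.9469, -0.1912, 0.2585, -0.2843], [0.0194, -0.7686, -0.6394, 1.021], [0.0, 0.0, 0.0, 1.0]]
top 364.26334381180874 364.26334381180874 256.4016084133906 186.84983470171727
[[0.0125, -0.9816, 0.1907, 0.3772], [-0.9999, -0.0132, -0.0025, 0.0617], [0.005, -0.1907, -0.9816, 1.1436], [0.0, 0.0, 0.0, 1.0]]
[[0.0001, -0.9646, -0.2639, 0.0728], [1.0, -0.0002, 0.0012, 0.0006], [-0.0012, -0.2639, 0.9646, -0.1612], [0.0, 0.0, 0.0, 1.0]] 340.8489508472459 258.6542737747114 198.0249499919346
```

View pics/scene0.png

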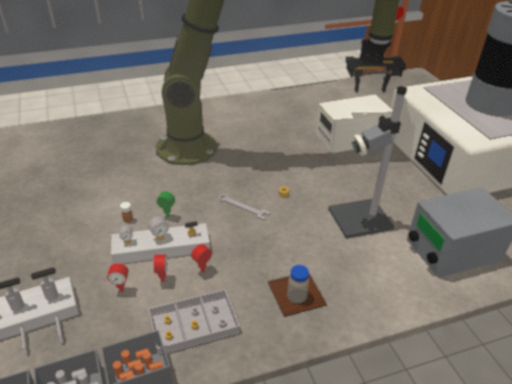

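View pics/top0.png

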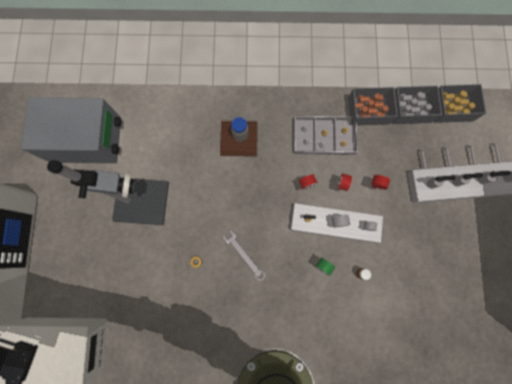

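The scene view shows the rack at about (160,243), with the 50 mm gauge in its middle hole at (159,228), the small gauge at (127,235) and the plug at (192,230). The camera head is at (375,138) and its base at (362,217). In the top view the rack is at (337,222), the gauge at (340,220) and the lens at about (127,185). Next I'll enlarge both.

```bash
python3 - <<'E'
import cv2, numpy as np
def crop(n,x,y,w,h,k):
    return cv2.resize(cv2.imread(f"pics/{n}0.png")[y:y+h,x:x+w],None,fx=k,fy=k,interpolation=cv2.INTER_CUBIC)
a=np.vstack([crop("scene",100,190,130,100,3)[:300,:390],crop("top",285,195,130,100,3)])
b=np.vstack([crop("scene",310,80,130,100,3),crop("top",30,150,150,100,3)[:,:390]])
b2=crop("top",40,150,130,100,3)
b=np.vstack([crop("scene",320,80,130,100,3),b2])
cv2.imwrite("pics/crop1.png",np.hstack([a,b]))
E
```

```text
(no output)
```

View pics/crop1.png

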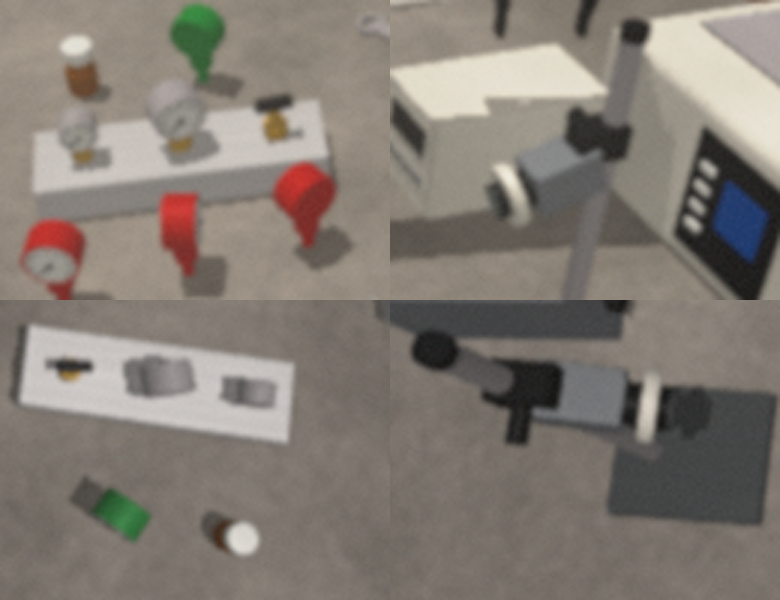

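The crops show the gauge case centre at scene (160.3,230.7) and top (338,221). The ring light is at scene (361.3,144.3) and top (126.3,186), and the visible base plate corners in the top view are (168.7,181), (164,224.3) and (113.3,221.7). I'll compute positions from these.

```bash
cat > h.py <<'E'
import numpy as np, cv2
from scipy.spatial.transform import Rotation as R
def cam(n):
    d=np.load(f"{n}0.npz"); return d
def ray(im,p,T=None):
    T=im["T"] if T is None else T
    d=np.array([(p[0]-im["cx"])/im["fx"],(p[1]-im["cy"])/im["fy"],1.]); d=T[:3,:3]@d
    return T[:3,3],d/np.linalg.norm(d)
def plane(im,p,z,T=None):
    o,d=ray(im,p,T); return o+d*(z-o[2])/d[2]
def tri(*rays):
    A=0;b=0
    for o,d in rays:
        P=np.eye(3)-np.outer(d,d);A=A+P;b=b+P@o
    x=np.linalg.solve(A,b); return x,[np.linalg.norm((np.eye(3)-np.outer(d,d))@(x-o)) for o,d in rays]
E
python3 - <<'E'
from h import *
np.set_printoptions(precision=4,suppress=True)
S,T=cam("scene"),cam("top")
c=[plane(T,p,.016) for p in [(168.7,181),(164,224.3),(113.3,221.7),(117.3,179.3)]]
for q in c: print("base",q)
print([np.linalg.norm(c[i]-c[i-1]) for i in range(4)], np.mean(c,0))
print("posttop",plane(T,(55,166.7),.44), tri(ray(T,(55,166.7)),ray(S,(320+245/3-1,80+30/3))))
print("postbase scene",plane(S,(377,217),.016))
print("ring",tri(ray(T,(126.3,186)),ray(S,(361.3,144.3))))
for p in [(292,204.5-.5),(382.5,216.5),(381,242),(292,230)]: print("rack top T",plane(T,p,.04))
for p in [(100+33/3,190+133/3),(100+320/3,190+100/3),(100+330/3,190+158/3)]: print("rack top S",plane(S,p,.04))
print("gauge",tri(ray(T,(338,221)),ray(S,(159.5,228))))
E
```

```text
base [0.6114 0.3362 0.016 ]
base [0.4747 0.3427 0.016 ]
base [0.4807 0.4996 0.016 ]
base [0.6147 0.4987 0.016 ]
[np.float64(0.16256657618476064), np.float64(0.1368822599760381), np.float64(0.1570478486392515), np.float64(0.1340251776475195)] [0.5453 0.4193 0.016 ]
posttop [0.5492 0.4599 0.44  ] (array([0.5496, 0.4605, 0.4363]), [np.float64(0.001353168652602833), np.float64(0.0013531686526030875)])
postbase scene [0.5715 0.4649 0.016 ]
ring (array([0.5433, 0.3748, 0.2817]), [np.float64(0.0020949725215969684), np.float64(0.0020949725215969094)])
rack top T [ 0.5396 -0.0507  0.04  ]
rack top T [ 0.5049 -0.326   0.04  ]
rack top T [ 0.428  -0.3173  0.04  ]
rack top T [ 0.4604 -0.0502  0.04  ]
rack top S [ 0.4302 -0.3183  0.04  ]
rack top S [ 0.4672 -0.0475  0.04  ]
rack top S [ 0.5476 -0.059   0.04  ]
gauge (array([ 0.4852, -0.1841,  0.0756]), [np.float64(0.0022358975962819454), np.float64(0.0022358975962819415)])
```

```bash
python3 -m crank '[[[-14,-16,-10,0,-1],[-28,-31,-10,0,-1],[-28,-31,-10,0,-1],[-28,-31,0,0,-1],[-28,-31,0,0,-1],[-28,-31,0,0,-1],[-28,-31,0,0,-1],[-28,-31,0,0,-1],[-28,-31,0,0,-1],[-28,-31,0,0,-1]]]' 20
python3 -m crank '[[[-21,-33,0,0,-1],[-21,-33,0,0,-1],[-21,-33,0,0,-1],[-21,-33,0,0,-1],[-21,-33,0,0,-1],[-21,-33,0,0,-1],[-21,-33,0,0,-1],[-21,-33,0,0,-1],[-21,-33,0,0,-1],[-21,-33,0,0,-1]]]'
```

```text
time: 0.98
position: [0.3489, 0.2735, 0.2519]
tool_rot: [-0.416, -3.114, -0.001]
ft_force: [1.5, -0.2, 0.3]
grip_width: 0.996
grip_force: 0.0
time: 1.82
position: [0.4644, -0.1, 0.252]
tool_rot: [0.416, 3.113, 0.001]
ft_force: [1.1, -0.0, -0.2]
grip_width: 1.0
grip_force: 0.0
```

```bash
python3 -m crank '[[[0,0,0,0.12,-1],[0,0,0,0.12,-1],[0,0,0,0.12,-1],[0,0,0,0.12,-1],[0,0,0,0.12,-1],[0,0,0,0.12,-1],[0,0,0,0.12,-1],[0,0,0,0.12,-1],[0,0,0,0.12,-1],[0,0,0,0.12,-1]]]'
python3 -m crank '[[[0,0,0,0.12,-1],[0,0,0,0.12,-1],[0,0,0,0.12,-1],[0,0,0,0.12,-1],[0,0,0,0.12,-1],[0,0,0,0.12,-1],[0,0,0,0.12,-1],[0,0,0,0.12,-1],[0,0,0,0.12,-1],[0,0,0,0,-1]]]'
python3 - <<'E'
from bench import ctrl
from h import *
s=ctrl.get_state();M=R.from_rotvec(s["tool_rot"]).as_matrix()
print(M.round(3),s["position"],s["joint_positions"].round(2),M.T@(np.array([.484,-.186,.21])-s["position"]))
E
```

```text
time: 2.65
position: [0.4642, -0.098, 0.2517]
tool_rot: [-2.108, -2.328, 0.0]
ft_force: [0.3, 0.3, -0.7]
grip_width: 1.001
grip_force: 0.0
time: 3.48
position: [0.4642, -0.098, 0.2518]
tool_rot: [-3.004, -0.917, 0.0]
ft_force: [-1.0, -0.5, 0.3]
grip_width: 0.995
grip_force: 0.0
[[ 0.829  0.559 -0.   ]
 [ 0.559 -0.829  0.   ]
 [-0.    -0.    -1.   ]] [ 0.46423986 -0.09804408  0.25177226] [-0.48 -0.11  0.59  1.84  0.06  1.39 -0.88] [-0.03273982  0.08400018  0.04175767]
```

```bash
python3 -m crank '[[[-8,21,5,0,-1],[-8,21,10,0,-1],[-9,21,12,0,-1],[-8,21,12,0,-1],[0,0,0,0.12,-1],[0,0,0,0.12,-1],[0,0,0,0.12,-1],[0,0,0,0.12,-1],[0,0,0,0,-1]]]'
python3 - <<'E'
from bench import ctrl,get_image
from h import *
s=ctrl.get_state();im=get_image("wrist")
np.savez("w1.npz",pos=s["position"],rot=s["tool_rot"],**im)
cv2.imwrite("pics/w1.png",im["pixels"][:,:,::-1])
E
```

```text
time: 4.23
position: [0.4841, -0.1861, 0.2127]
tool_rot: [-3.136, -0.182, 0.001]
ft_force: [-0.0, -0.9, 0.5]
grip_width: 1.001
grip_force: 0.0
```

View pics/w1.png

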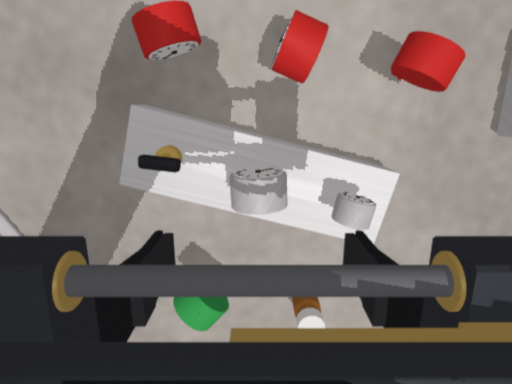

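The wrist view shows the gauge case from (231,170) to (287,210), with its axis almost along the image vertical and the dial at the top. I'll zoom in to check its yaw.

```bash
python3 - <<'E'
import cv2
a=cv2.imread("pics/w1.png")[150:225,215:305]
cv2.imwrite("pics/w1c.png",cv2.resize(a,None,fx=8,fy=8,interpolation=cv2.INTER_CUBIC))
E
```

```text
(no output)
```

View pics/w1c.png

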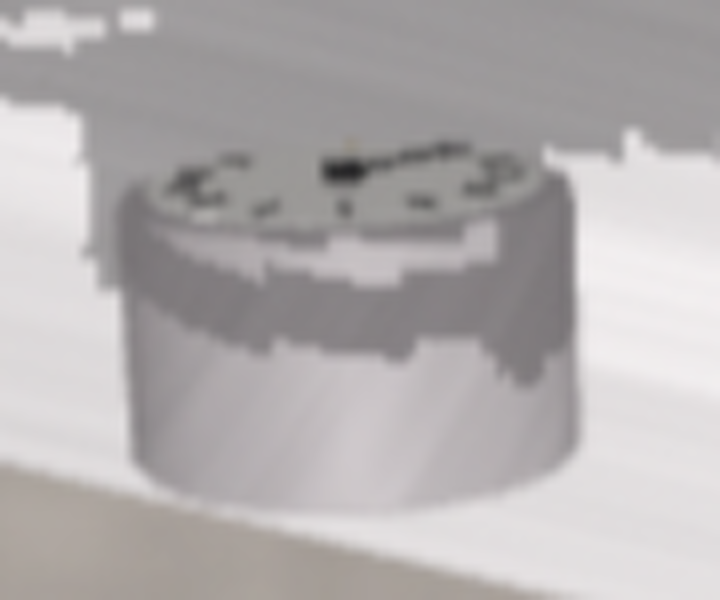

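The zoom shows the dial hub at (258.1,171.3) and the rim ends at about (230.3,175.6) and (286.5,172.5). The gauge is turned about -0.05 rad about the tool z.

```bash
python3 - <<'E'
from h import *
d=np.load("w1.npz");M=R.from_rotvec(d["rot"]).as_matrix();T=np.eye(4);T[:3,:3]=M;T[:3,3]=d["pos"];T=T@d["T_tool_cam"]
p=plane(d,(258.1,171.3),.085,T);print("dial",p, "rimwidth",np.linalg.norm(plane(d,(230.3,175.6),.085,T)-plane(d,(286.5,172.5),.085,T)))
x=M[:,0]*np.cos(.05)+M[:,1]*-np.sin(.05)  # dial direction after turn -.05
c=p-.015*x;print("case",c,x,np.degrees(np.arctan2(x[1],x[0])))
print(M.T@(c-d["pos"]))
E
```

```text
dial [ 0.5002632  -0.18255901  0.085     ] rimwidth 0.04854638825563593
case [ 0.4854692  -0.18503641  0.08500544] [ 9.86266750e-01  1.65159822e-01 -3.62443783e-04] 9.506519608415216
[ 0.00154509 -0.00087021  0.12774158]
```

```bash
python3 -m crank '[[[1,-1,15,-0.05,-1],[0,0,30,0,-1],[0,0,30,0,-1],[0,0,30,0,-1],[0,0,20,0,-1],[0,0,14,0,-1],[0,0,8,0,-1],[0,0,0,0,-1],[0,0,0,0,-1]]]' 20
python3 -m crank '[[[0,0,0,0,1],[0,0,0,0,1],[0,0,0,0,1],[0,0,0,0,1],[0,0,0,0,1],[0,0,0,0,1],[0,0,0,0,1],[0,0,0,0,1]]]' 20
```

```text
time: 5.03
position: [0.4853, -0.1851, 0.0663]
tool_rot: [3.13, 0.264, 0.0]
ft_force: [0.4, -1.0, 0.6]
grip_width: 1.001
grip_force: 0.0
time: 5.7
position: [0.4853, -0.185, 0.0661]
tool_rot: [3.131, 0.26, 0.001]
ft_force: [0.1, -1.0, 0.5]
grip_width: 0.57
grip_force: 20.0
```

```bash
python3 -m crank '[[[0,0,-4,0,1],[0,0,-5,0,1],[0,0,-4,0,1],[0,0,0,0,1]]]'
python3 -m crank '[[[-2,0,0,0,1],[-3,0,0,0,1],[-3,0,0,0,1],[-3,0,0,0,1],[0,0,0,0,1]]]'
python3 -m crank '[[[-3,0,1,0,1],[-3,0,1,0,1],[-3,0,1,0,1],[-2,0,1,0,1],[0,0,0,0,1]]]'
python3 - <<'E'
from bench import get_image
import cv2,numpy as np
im=get_image("scene");a=im["pixels"][190:265,100:210,::-1]
w=get_image("wrist")["pixels"][150:300,170:350,::-1]
t=get_image("top")["pixels"][180:255,280:390,::-1]
f=lambda a,k:cv2.resize(a,None,fx=k,fy=k,interpolation=cv2.INTER_CUBIC)
cv2.imwrite("pics/t1.png",np.hstack([f(a,4),f(w,2)]))
E
```

```text
time: 6.03
position: [0.4857, -0.1851, 0.0799]
tool_rot: [3.131, 0.26, 0.002]
ft_force: [-0.7, -0.3, -2.3]
grip_width: 0.569
grip_force: 20.0
time: 6.45
position: [0.474, -0.1869, 0.0791]
tool_rot: [-3.131, -0.259, -0.001]
ft_force: [1.4, -0.5, -1.2]
grip_width: 0.564
grip_force: 20.0
time: 6.87
position: [0.4627, -0.1888, 0.0747]
tool_rot: [-3.131, -0.259, 0.001]
ft_force: [2.7, -0.3, -1.0]
grip_width: 0.57
grip_force: 20.0
```

View pics/t1.png

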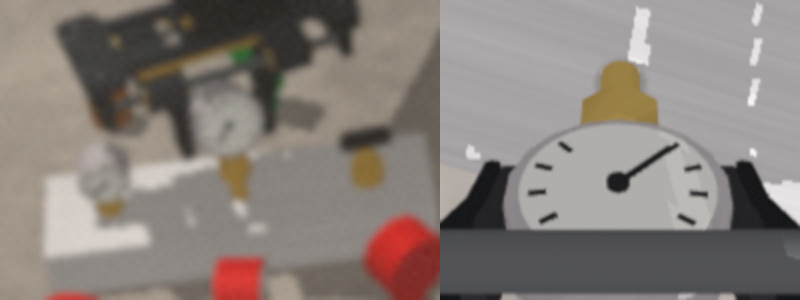

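The wrist crop shows the gauge tilted, with the dial hub at wrist pixel (259,241) and the plug tip's top edge at about (260,180). I'll solve for the tilt from these.

```bash
python3 - <<'E'
from h import *
d=np.load("w1.npz");C=np.linalg.inv(d["T_tool_cam"])
def px(p):
    q=C[:3,:3]@p+C[:3,3];return d["fy"]*q[1]/q[2]+d["cy"]
for t in range(0,41,4):
    a=np.radians(t);X=np.array([np.cos(a),0,-np.sin(a)]);Z=np.array([-np.sin(a),0,-np.cos(a)]);c=np.array([0,0,-.019])
    print(t,*[px(v).round(1) for v in (c+.015*X,c-.065*Z+.006*X,c-.045*Z+.012*X,c+.015*X-.025*Z)])
E
```

```text
0 237.0 211.9 212.6 218.9
4 238.0 205.4 207.9 216.4
8 239.1 198.9 203.3 214.2
12 240.4 192.6 199.0 212.1
16 241.9 186.4 194.8 210.2
20 243.5 180.4 190.8 208.5
24 245.2 174.5 187.0 207.1
28 247.1 168.7 183.4 206.0
32 249.1 163.2 180.1 205.0
36 251.2 157.8 177.1 204.4
40 253.4 152.7 174.3 204.1
```

```bash
python3 -m crank '[[[0,0,-8,0,1],[0,0,-20,0,1],[0,0,-30,0,1],[0,0,-30,0,1],[0,0,-30,0,1],[0,0,-30,0,1],[0,0,-10,0,1],[0,0,0,0,1]]]' 30
python3 - <<'E'
from h import *
from bench import ctrl
S,T=cam("scene"),cam("top")
sx=np.array([.03,1,0])/np.hypot(.03,1);a=np.cos(np.radians(20))*sx+np.array([0,0,np.sin(np.radians(20))])
r=np.array([.5433,.3748,.2817])
o,d=ray(S,(354,146.7))
A=np.c_[-a,-d];k=np.linalg.lstsq(A,o-r,rcond=None);print("protrusion",k[0][0],k[1]**.5)
def px(c,p):
    M=np.linalg.inv(c["T"]);q=M[:3,:3]@p+M[:3,3];return c["fx"]*q[0]/q[2]+c["cx"],c["fy"]*q[1]/q[2]+c["cy"]
for t in (0,.01,.02,.03): print(t,px(S,r-t*a),px(T,r-t*a))
post=np.array([.5495,.46,0]);print("stand origin",post-.06*sx)
s=ctrl.get_state();print(s["position"],s["joint_positions"].round(2))
E
```

```text
time: 7.68
position: [0.4645, -0.1892, 0.2355]
tool_rot: [3.13, 0.26, 0.007]
ft_force: [-0.6, 0.1, -2.6]
grip_width: 0.566
grip_force: 30.0
protrusion 0.01867568282890798 [0.00218566]
0 (np.float64(360.527457462308), np.float64(144.51767954527787)) (np.float64(125.45744598282923), np.float64(185.67566595622122))
0.01 (np.float64(357.21415406508515), np.float64(146.0746127032396)) (np.float64(129.8302617894385), np.float64(186.11578979780276))
0.02 (np.float64(353.9006654708001), np.float64(147.63163288596556)) (np.float64(134.17014606458326), np.float64(186.5525990812648))
0.03 (np.float64(350.5869916639251), np.float64(149.1887401007523)) (np.float64(138.47746942213726), np.float64(186.98613110888763))
stand origin [0.54770081 0.40002698 0.        ]
[ 0.46447733 -0.18921713  0.23550486] [-0.41 -0.03  0.74  1.82  0.02  1.35 -1.08]
```

```bash
python3 -m crank '[[[0,0,0,-0.06,1],[0,0,0,-0.12,1],[0,0,0,-0.12,1],[0,0,0,-0.12,1],[0,0,0,-0.12,1],[0,0,0,-0.12,1],[0,0,0,-0.12,1],[0,0,0,-0.12,1],[0,0,0,-0.12,1],[0,0,0,-0.12,1]]]'
python3 -m crank '[[[0,0,0,-0.12,1],[0,0,0,-0.1,1],[10,2,0,0,1],[25,5,0,0,1],[30,6,0,0,1],[30,6,0,0,1],[30,6,0,0,1],[30,6,0,0,1],[30,6,0,0,1],[30,6,0,0,1]]]'
python3 -m crank '[[[30,6,0,0,1],[30,6,0,0,1],[30,5,0,0,1],[20,0,0,0,1],[10,0,0,0,1],[0,0,0,0,1],[0,0,0,0,1]]]'
python3 - <<'E'
from h import *
from bench import ctrl,get_image
s=ctrl.get_state();M=R.from_rotvec(s["tool_rot"]).as_matrix()
print(s["joint_positions"].round(2),M[:,0],(M.T@(np.array([.5385,.214,.204])-s["position"]))*1000)
f=lambda a,k:cv2.resize(a,None,fx=k,fy=k,interpolation=cv2.INTER_CUBIC)
a=get_image("scene")["pixels"][60:250,250:450,::-1]
t=get_image("top")["pixels"][110:260,110:260,::-1]
w=get_image("wrist")["pixels"][:,:,::-1]
o=np.zeros((570,800,3),np.uint8);o[:475,:500]=f(a,2.5);o[:300,500:]=f(t,2);o[300:525,500:]=f(w,300/512)
cv2.imwrite("pics/f1.png",o)
E
```

```text
time: 8.52
position: [0.4617, -0.1882, 0.2304]
tool_rot: [-2.487, -1.914, 0.006]
ft_force: [0.1, -0.7, -2.6]
grip_width: 0.566
grip_force: 30.0
time: 9.35
position: [0.515, 0.0266, 0.2312]
tool_rot: [-2.272, -2.166, 0.004]
ft_force: [0.2, -0.1, -1.6]
grip_width: 0.565
grip_force: 30.0
time: 9.93
position: [0.5377, 0.1426, 0.2319]
tool_rot: [2.272, 2.17, -0.004]
ft_force: [-0.2, -0.4, -2.8]
grip_width: 0.565
grip_force: 30.0
[-0.74  0.12  0.47  1.69 -0.05  1.35 -0.3 ] [ 0.04598249  0.99894027 -0.00198566] [71.4201069  -2.47905225 27.76230414]
```

View pics/f1.png

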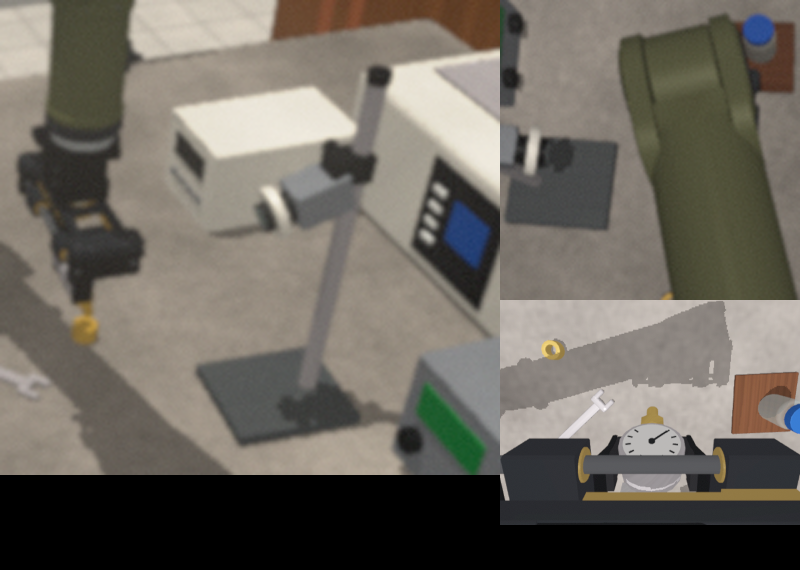

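The gauge is held tilted with its dial towards the lens: hub at about wrist (259,239), plug tip at about (259,183). The lens is still well clear. Now the last 71 mm.

```bash
python3 -m crank '[[[5,-1,8,0,1],[12,-1,10,0,1],[15,0,10,0,1],[15,0,0,0,1],[13,0,0,0,1],[8,0,0,0,1],[3,0,0,0,1],[0,0,0,0,1],[0,0,0,0,1],[0,0,0,0,1]]]'
python3 - <<'E'
from h import *
from bench import ctrl,get_image
s=ctrl.get_state();M=R.from_rotvec(s["tool_rot"]).as_matrix()
print((M.T@(np.array([.5385,.214,.204])-s["position"]))*1000,np.abs(s["qd"]).max())
im=get_image("wrist");w=im["pixels"]
h=cv2.cvtColor(w,cv2.COLOR_RGB2HSV);m=cv2.inRange(h,(15,90,60),(35,255,255));m[:, :220]=0;m[:,300:]=0;m[225:]=0;m[:140]=0
y,x=np.nonzero(m);print("brass rows",y.min(),y.max(),x[y<y.min()+5].mean())
for r in range(y.min(),y.max(),3):print(r,np.ptp(x[y==r]) if (y==r).any() else 0,end="; ")
f=lambda a,k:cv2.resize(a,None,fx=k,fy=k,interpolation=cv2.INTER_CUBIC)
a=get_image("scene")["pixels"][80:200,250:400,::-1]
o=np.hstack([f(a,3),f(w[150:270,200:320,::-1],2.8)[:336]][0:1]+[cv2.resize(w[160:270,205:315,::-1],(350,360))])
cv2.imwrite("pics/f2.png",o)
E
```

```text
time: 10.92
position: [0.54, 0.2134, 0.2053]
tool_rot: [2.272, 2.169, 0.0]
ft_force: [0.4, 0.6, -2.4]
grip_width: 0.563
grip_force: 30.0
[ 0.53845509 -1.54342239  1.30080142] 0.00530322985306661
brass rows 182 211 260.0
182 6; 185 14; 188 17; 191 18; 194 18; 197 21; 200 34; 203 35; 206 36; 209 37;
```

View pics/f2.png

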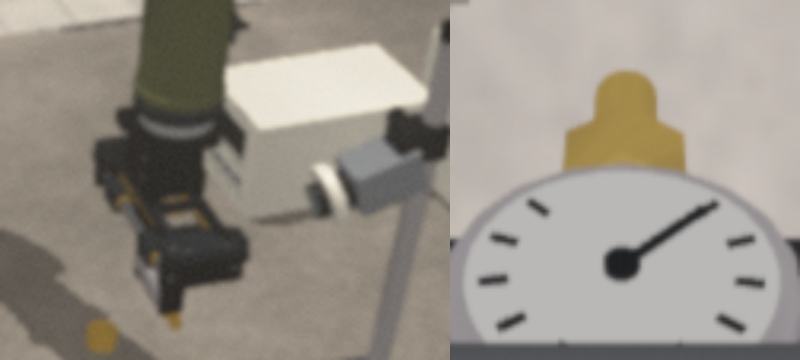

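The final view shows the dial held at the focus point with its hub at about row 240 and plug tip at row 182, which gives a tilt of about 18°. The lens is clear and the arm is still, so I'm handing in.

```bash
python3 -c "
from bench import job
print(job.close_job())"
```

```text
the job is handed in; nothing more can be done
None
```

The job is handed in with the 50 mm gauge held still in the gripper at my measured focus point (lens axis, 140 mm out), dial to the lens and stem down, tilted about 18° against the 20° wanted; the hand-in call returned no verdict, and I saw no contact with the camera or the other parts.

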